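# Prise a microscope lamp housing open evenly with a wedge

### The arm

A 6-joint arm with a two-finger parallel gripper is mounted at the origin on the work surface. World frame = base frame: x ahead of the robot, y to its left, z up, the work surface at z = 0. Lengths are in m, angles in rad, forces in N, time in s.
With the tool pointing down it reaches from about 0.2 to 0.875 m from the base axis. Payload 3.4 kg.
Tool frame: the origin (TCP) lies midway between the tips of the shut fingers; the grasp point (between the pads) lies 19 mm behind it; z points along the fingers, y is the line along which they close (so a half turn about z gives the same grasp; the last joint's range is limited). The gripper opens to 94 mm and grips with 3 to 60 N. Pads are 16 mm wide; open, the fingers measure 119 mm over their backs; the gripper's body (75 mm by 177 mm) begins 78 mm behind the grasp point.
Start: joints at [-1.398, 0.276, 1.505, -0, 1.361, -0.121], TCP at [0.167, -0.55, 0.205] pointing down, gripper open.
Joint ranges: [-2.89, 2.89], [-0.75, 2.08], [0.22, 2.7], [-1.18, 4.32], [0.11, 2.71], [-2.7, 2.7]. Speed limits (rad/s): [2.57, 2.57, 3.14, 3.14, 3.14, 3.14].

### API

Orientations are given as a unit quaternion [x, y, z, w].
In Python, from rig import bot, grab_frame, models gives the robot as it stands.
- The arm moves only by the tool apply_moves, never from a script. Its argument "rows" is one flat list of numbers, 7 for each row, row after row: the finger opening in m, from 0 to 0.094, then the shift along the tool's x, y, z in parts of the range, where 1.0 means 0.5 m, then the turn, a rotation vector about the tool's x, y, z in normalised numbers (1 is pi rad). In form: [fingers, tx, ty, tz, ax, ay, az, fingers, tx, ty, tz, ax, ay, az, ...]. A call has 1 to 12 rows; each row is the pose to reach, as a shift and turn from the pose commanded when the call began, along the tool's axes at that moment; what a row does not reach only later rows make up. A row lasts 1/12 s, in which the tool goes at most 41.7 mm and 7.16 degrees, less where a joint would pass 70% of its speed; a pose out of reach is approached as far as the arm can. A call with a gripper value outside its range is refused whole. The fingers move at their own pace and stop on an object; the grip force is fixed at half the most. Time passes only in rows, so rows that repeat a pose let the fingers close. It gives the time, the measured TCP pose, the force, the opening and the grip force at its end, in the units of the state.
- bot.get_obs(): the state, without advancing time (a new reading comes with each control period).
- grab_frame(name): name is "scene" or "top" or "wrist"; returns a dict with "image" (480x640x3 uint8, red, green, blue), "z_map" (480x640 float32, m along the optical axis (not along the pixel's ray), 0 where there is no reading), "fx", "fy", "cx", "cy" (pixels), "extrinsics" (4x4, takes a point from camera to world coordinates). Camera axes: x right, y down, z forward; pixel columns grow to the right and rows downward; lengths in m; the calibration is good to about 2 mm. A picture is of the moment at which its call begins.
- bot.job_done(): hands the job in; it is judged then, once.
Trained networks look in the newest picture that a camera, given by its name, has taken for a name from the list of things; names that differ only in an ending like _2 or _b are one class to them, and where a whole thing is asked for, a point or a joint stands for the part that bears it (a point fixed in the world has none). Each returns a list of dicts, best first, with "score" (0 to 1); they miss things now and then, are a little off and sometimes report something else, mostly with a low value. They report only what shows in the picture. A call takes as long as a camera call. They do not tell look-alikes from the thing itself.
- models.cut_out(thing, camera): "mask" (480x640 bool, what is visible of it) and "at" ([column, row] in pixels, amid what is visible of it).
- models.mark_of(thing, camera): "at" ([column, row] in pixels: a listed point, or the origin of a listed thing).
The state is a dict: "time": time; "joint_positions": joint angles; "joint_velocities": joint speeds; "effort": joint torques, N m; "tcp_pos": TCP position; "tool_rot": TCP orientation; "wrist_force": force on the tool from outside, world axes, zero at the start; "moment": the same for the moment, N m; "finger_gap": opening from 0.0 (shut) to 1.0 (fully open); "gripper_force": force on a finger pad.
Only numpy, scipy, OpenCV 4.12 (cv2) and the standard library are available. Lean on these libraries where they do the work, as an engineer would, in place of code of your own. Each camera call takes 0.05 s, during which the arm holds its last target. There are 200 camera calls.

### The job

Take the yellow-handled wedge from the blue stand and prise the grey cover off the white half of the lamp housing: work the blade gently down into the notches at the left and right ends of the seam by turns, never letting one end get 4 mm ahead of the other, until the cover has come off by more than 5 mm at both ends. Then put the wedge back in the stand's empty hole, blade down and collar resting on the stand; touch the housing with nothing but the wedge and leave everything else where it is.

Things in the scene. Friction and masses are not known exactly. Their poses are not given: they have to be found in the camera images.
- holder: black cradle fixed to the bench, base 160 (x) x 150 (y) x 10 mm, origin underside centre, z up. It carries a press-fit microscope lamp housing of two upright halves, each 120 mm wide (y). The seam between them runs along y near x = 0, but the housing sits up to 8 mm either way along x in the cradle (new each time, not measured): feel for it. Halves crack if the wedge presses over 30 N.
- fence (a point): nominal mid-point of the top edge of the fixed white half's upright seam face, 83 mm above the bench (true x within 8 mm, along the holder's x). This half lies on the -x side, 50 mm deep, flat top. It stands 8 mm above the cover: a fence to feel for, moving to -x just above the cover. A white bridge reaches from it over the seam's middle, y -28 to 28 mm, x to +23 mm, same height.
- cover (a point): nominal centre of the grey cover's flat top, 75 mm above the bench (true x within 8 mm); cover 45 mm deep on the seam's +x side, a black lens ring on its far face. It comes off along the holder's +x on two tight dowels at y = 45 and -45 mm, each holding by 9 N of friction plus 0.7 N per mm/s, and stays where left. Pushing one end turns it about the other dowel.
- notch_left (a point): nominal place (true x within 8 mm) of the left prising notch, on the seam at y = +45 mm, at the cover's top. The notch is cut in the cover, y 32 to 60 mm, open above and at the end: a slot reaching, when shut, 4.2 mm in +x from the fence face, 36 mm deep below the cover's top, its orange mouth bevelled 45 deg for 3 mm on the cover's side. Blade goes in from above, its width along y.
- notch_right (a point): the same notch at the right end, y = -45 mm (from y -32 to -60 mm)
- gap_left (a joint): how far the cover has come off at the left (+y) dowel, m: 0 shut, 0.014 at the stop
- gap_right (a joint): how far the cover has come off at the right (-y) dowel, m: 0 shut, 0.014 at the stop
- cover_skew (a joint): turn of the cover against the fixed half about the vertical, rad: 0 even, 0.0445 when the right (-y) end is 4 mm ahead of the left, negative when the left is ahead
- wedge: yellow-handled prising wedge, 0.14 kg, blade down in one hole of the stand. Origin: centre of the underside of its 36 x 36 x 6 mm collar, z up the handle. Handle 24 (x) x 30 (y) mm, top at z = 52 mm. Steel blade below: 60 mm long, 16 mm wide (y), symmetrical, 2.4 mm thick (x) at the edge (z = -60 mm), both faces leaning out 8 deg for 45 mm up from the edge, to 15 mm, then parallel.
- punch: round punch with a green handle of the same size and collar, standing in the stand's other hole; not needed. Origin as for the wedge.
- stand: blue tool stand, fixed to the bench, block 75 (x) x 130 (y) x 68 mm high; origin: underside centre. Two square holes 23 x 23 mm through it at x = 0, y = +34 and -34 mm; tools hang by their collars, which rest on its top. Wedge and punch start with their axes along the stand's; which is in which hole varies.
- dropper: small amber dropper bottle, 30 mm across, 70 mm tall; origin under its foot. Bystander.
- reagent: amber reagent bottle, 54 mm across, 120 mm tall; origin under its foot. Bystander.
- jar: white jar, 66 mm across, 85 mm tall; origin under its foot. Bystander.
- strips: white tube of test strips with black cap, 44 mm across, 110 mm tall; origin under its foot. Bystander.
- slidebox: cardboard box of slides, 90 x 60 x 35 mm; origin under its middle. Bystander.
- tuberack: rack of capped test tubes, 100 x 200 mm, 87 mm tall; origin under its middle. Bystander.
Mind the look-alikes: they are no part of the job. There is more than one size of the wedge; the one meant has the size given above.

How it is judged:
On the way, in this order (a step that is already met when the one before it is completed fails the run):
1. the wedge is drawn out of the stand (z of wedge in the frame of stand above 0.1 m), for 0.1 s.
2. one end of the seam has been wedged open by 1.5 mm (value of joint any of gap_left, gap_right above 0.0015 m and contact force between wedge and holder above 0.5 N), for 0.1 s.
3. the cover has come off by more than 5 mm at both ends (value of joint each of gap_left, gap_right above 0.005 m), for 0.2 s.
At the end, for the whole second after the job is handed in: The cover is off by more than 5 mm at both ends, and the wedge hangs at rest in the stand's hole, blade down: collar on the stand's top within 4 mm, upright within 0.1 rad, within 8 mm of the hole's centre (all of step 3 and z of wedge in the frame of stand between 0.064 and 0.072 m and x of wedge in the frame of stand between -0.008 and 0.008 m and y of wedge in the frame of stand between -0.042 and 0.042 m and angle between wedge's own z axis and vertical below 0.1 rad and linear speed of wedge below 0.02 m/s); the robot touches nothing.
It fails at once if one end gets more than 4 mm ahead of the other (cover turned by more than 0.0445 rad): the dowels bind (value of joint cover_skew above 0.0445 rad or value of joint cover_skew below -0.0445 rad).
It fails at once if the wedge presses on the housing with more than 30 N (contact force between wedge and holder above 30 N).
It fails at once if the robot itself pushes on the housing (over 2 N) (contact force between any of the fingers, the arm and holder above 2 N).
It fails at once if the punch is moved from its place or used on the housing (distance of punch from where it was at the start of the episode above 0.015 m or contact force between punch and holder above 1 N).
It fails at once if a bystander is pushed more than 15 mm (distance of any of dropper, reagent, jar, strips, slidebox, tuberack from where it was at the start of the episode above 0.015 m).
It also fails if it takes over 70 s, if anything falls off the work surface, if the arm or the gripper's body presses on something with over 40 N, if the wrist force passes 120 N, or if a joint passes its speed limit or range.

## Working session

There is one attempt and no reset: what is moved stays moved. The work goes in short steps, Python scripts to look and compute and a tool call to move; the robot and the scene stay as the last step left them, time stands still between calls to the robot, and variables do not carry over. Pictures are saved under pics/ and viewed, at most 10 in all, crops included, and the job is handed in when it is done.

Besides the shell and the picture viewer there is one more tool, called after "Emit:" as name(argument=value, ...) on one line, values as JSON. apply_moves: Moves the arm, as the interface text tells. Its arguments: {"type":"object","properties":{"rows":{"type":"array","items":{"type":"number"}}},"required":["rows"]}

```bash
mkdir -p pics; ls; cat > h.py <<'E'
import numpy as np, cv2
from rig import bot, grab_frame, models
def world(f,u,v,z):
    # pixel + known world height -> world
    T=f["extrinsics"]; d=T[:3,:3]@np.array([(u-f["cx"])/f["fx"],(v-f["cy"])/f["fy"],1]); o=T[:3,3]
    return o+d*(z-o[2])/d[2]
def cloud(f):
    z=f["z_map"]; v,u=np.indices(z.shape)
    P=np.stack([(u-f["cx"])/f["fx"]*z,(v-f["cy"])/f["fy"]*z,z],-1)
    return P@f["extrinsics"][:3,:3].T+f["extrinsics"][:3,3]
E
python3 - <<'E'
from h import *
for c in ["top","scene"]:
    f=grab_frame(c); cv2.imwrite(f"pics/{c}0.png",f["image"][:,:,::-1]); P=cloud(f)
    np.savez(f"{c}0.npz",P=P,**f)
    for t in ["holder","wedge","punch","stand","dropper","reagent","jar","strips","slidebox","tuberack","cover"]:
        for r in models.cut_out(t,c)[:3]:
            m=r["mask"]&(f["z_map"]>0); q=P[m]
            if len(q): print(c,t,round(r["score"],2),np.round(r["at"]),np.round(np.percentile(q,3,axis=0),3),np.round(np.percentile(q,97,axis=0),3))
    for t in ["fence","cover","notch_left","notch_right","stand","wedge","holder"]:
        for r in models.mark_of(t,c)[:3]: print(c,"mark",t,round(r["score"],2),np.round(r["at"],1),np.round(P[int(r["at"][1]),int(r["at"][0])],3))
E
```

```text
pics
top holder 0.9 [227. 269.] [0.436 0.123 0.008] [0.594 0.263 0.088]
top wedge 0.76 [526. 337.] [ 0.298 -0.477  0.013] [ 0.408 -0.387  0.05 ]
top wedge 0.57 [393. 252.] [ 0.532 -0.171  0.072] [ 0.56  -0.14   0.124]
top punch 0.88 [427. 259.] [ 0.511 -0.237  0.07 ] [ 0.545 -0.205  0.123]
top stand 0.78 [408. 263.] [ 0.49  -0.251  0.003] [ 0.584 -0.124  0.073]
top stand 0.72 [501. 261.] [ 0.503 -0.418  0.005] [ 0.56  -0.361  0.089]
top stand 0.57 [392. 254.] [ 0.53  -0.176  0.068] [ 0.569 -0.139  0.123]
top dropper 0.6 [170. 173.] [0.701 0.304 0.015] [0.737 0.342 0.114]
top dropper 0.54 [318. 320.] [ 0.389 -0.013  0.017] [0.415 0.013 0.073]
top reagent 0.71 [128. 262.] [0.501 0.385 0.011] [0.547 0.423 0.123]
top reagent 0.22 [231. 274.] [0.436 0.121 0.007] [0.594 0.265 0.088]
top jar 0.94 [498. 263.] [ 0.503 -0.416  0.017] [ 0.559 -0.361  0.089]
top strips 0.89 [170. 175.] [0.701 0.304 0.004] [0.74  0.343 0.114]
top strips 0.22 [230. 268.] [0.438 0.123 0.008] [0.594 0.264 0.088]
top slidebox 0.9 [418. 170.] [ 0.695 -0.259  0.009] [ 0.782 -0.183  0.04 ]
top tuberack 0.93 [321. 150.] 
[... 1685 characters left out ...]
 fence 0.87 [412.6 301.4] [0.518 0.198 0.087]
scene mark fence 0.53 [481.1 403.5] [0.551 0.414 0.056]
scene mark cover 0.66 [405.8 311.2] [0.538 0.201 0.075]
scene mark notch_left 0.59 [435.8 316.6] [0.5   0.244 0.072]
scene mark notch_right 0.63 [280.4 178.9] [ 0.535 -0.209  0.092]
scene mark notch_right 0.56 [393.5 289.6] [0.526 0.153 0.08 ]
scene mark notch_right 0.53 [385.3 230.5] [0.413 0.011 0.025]
scene mark stand 0.64 [288.8 211. ] [ 0.565 -0.142  0.065]
scene mark wedge 0.81 [288.  109.1] [ 0.355 -0.427  0.034]
scene mark wedge 0.57 [355.5 161. ] [ 0.343 -0.176  0.042]
scene mark holder 0.6 [411.6 319. ] [0.54  0.22  0.073]
scene mark holder 0.27 [289.9 200.4] [ 0.555 -0.149  0.088]
```

View pics/top0.png

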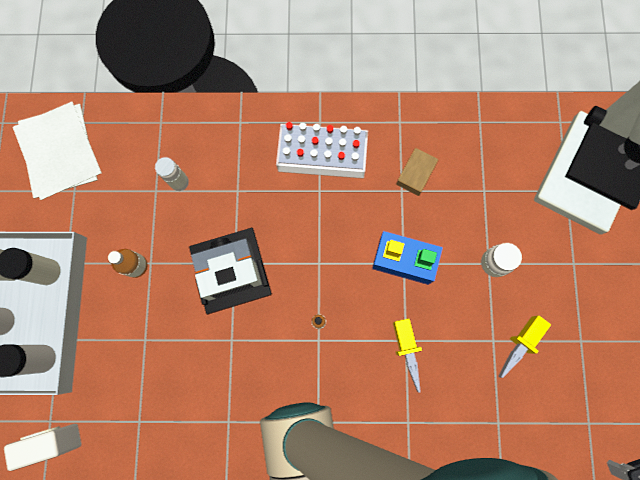

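View pics/scene0.png

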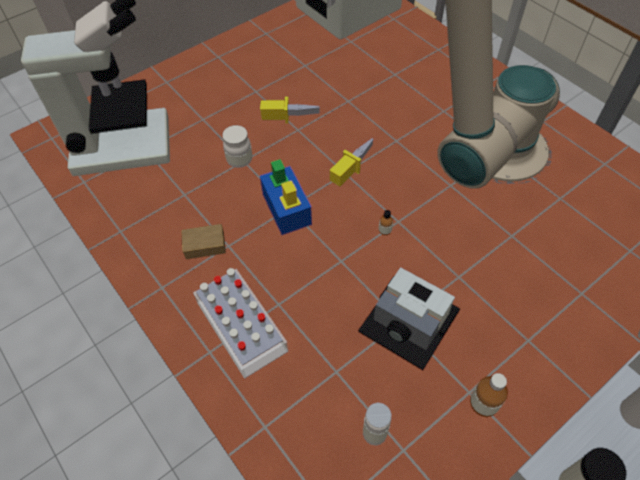

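The three yellow-handled wedges in the top view are at (394,250) upright in the blue stand, (406,340) lying down and (533,335) lying down. The one at (394,250) fits because the task says it hangs in the stand; (427,258) is the green punch. I'll confirm with a crop and fit the poses.

```bash
python3 - <<'E'
from h import *
d=np.load("top0.npz"); P=d["P"]; img=d["image"]
a=img[215:300,350:460]; b=img[220:320,180:280]
a=cv2.resize(a,(400,400*85//110),interpolation=cv2.INTER_CUBIC); b=cv2.resize(b,(400,400),interpolation=cv2.INTER_CUBIC)
c=np.zeros((400,800,3),np.uint8); c[:a.shape[0],:400]=a; c[:,400:]=b
cv2.imwrite("pics/crop0.png",c[:,:,::-1])
def rect(n,m):
    q=P[m][:,:2]; r=cv2.minAreaRect((q*1000).astype(np.float32)); print(n,len(q),np.round(r[0],1),np.round(r[1],1),round(r[2],1),"z",np.round(np.median(P[m][:,2]),4))
for c in ["top","scene"]:
    d=np.load(c+"0.npz"); P=d["P"]; x,y,z=P[...,0],P[...,1],P[...,2]
    st=(x>.46)&(x<.62)&(y>-.28)&(y<-.1); ho=(x>.4)&(x<.65)&(y>.08)&(y<.3)
    rect(c+" stand top",st&(z>.060)&(z<.073))
    rect(c+" tool tops",st&(z>.117)&(y>-.19)); rect(c+" tool tops2",st&(z>.117)&(y<-.19))
    rect(c+" base",ho&(z>.006)&(z<.016)); rect(c+" base+",ho&(z>.006)); 
    rect(c+" white",ho&(z>.081)); rect(c+" cover",ho&(z>.071)&(z<.0795))
E
```

```text
top stand top 1522 [ 538.7 -190.1] [130.4  76.1] 74.2 z 0.0688
top tool tops 172 [ 547.8 -157.2] [29.7 24.1] 74.5 z 0.1208
top tool tops2 173 [ 529.6 -222.6] [30.2 24. ] 74.5 z 0.1206
top base 1563 [525.  189.5] [249.2 215. ] 1.1 z 0.0109
top base+ 4850 [525.  189.5] [249.2 215. ] 1.1 z 0.0741
top white 1600 [509.6 198.1] [ 91.8 120.6] 17.4 z 0.0846
top cover 898 [510.8 198.3] [ 98.  120.6] 17.1 z 0.0759
scene stand top 1047 [ 538.6 -191.6] [136.9  76.4] 74.4 z 0.0676
scene tool tops 119 [ 548.6 -157.1] [33.8 22.6] 72.2 z 0.1197
scene tool tops2 99 [ 529.7 -223. ] [33.1 23. ] 75.5 z 0.1196
scene base 1596 [528.  183.2] [226.8 207.1] 8.2 z 0.0098
scene base+ 5718 [528.  183.2] [226.8 207.1] 8.2 z 0.0695
scene white 1446 [500.1 194.2] [ 75.3 120.5] 17.0 z 0.0837
scene cover 1111 [510.6 197.3] [ 98.3 120.7] 16.9 z 0.075
```

View pics/crop0.png

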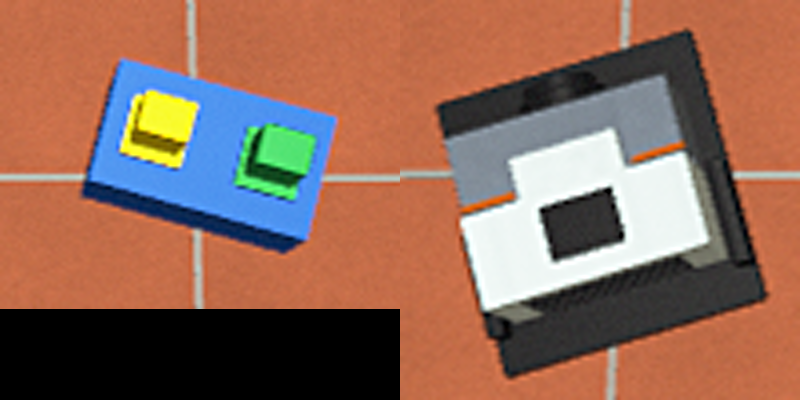

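Crop confirms: yellow wedge in the stand at (395,249) with the green punch beside it at (426,258). The orange notch mouths are at (202,271) and (244,258).

```bash
cat >> h.py <<'E'
from scipy.spatial.transform import Rotation as R
def rel(p,yaw_y,s=None,quiet=False):
    """shift/turn in tool axes to reach TCP p, tool down, tool y axis along world heading yaw_y (deg) (mod 180)"""
    s=s or bot.get_obs(); R0=R.from_quat(s["tool_rot"]); best=None
    for k in (0,180):
        a=np.deg2rad(yaw_y+k); y=np.array([np.cos(a),np.sin(a),0]); z=np.array([0,0,-1.]); x=np.cross(y,z)
        v=(R0.inv()*R.from_matrix(np.c_[x,y,z])).as_rotvec()
        if best is None or np.linalg.norm(v)<np.linalg.norm(best): best=v
    return np.round(R0.inv().apply(np.array(p)-s["tcp_pos"]),4),np.round(best,4)
E
python3 - <<'E'
from h import *
s=bot.get_obs(); print(s); print(R.from_quat(s["tool_rot"]).as_matrix().round(3))
print(rel([.548,-.157,.2],-15.7)); print(rel([.548,-.157,.2],-15.7+180))
E
```

```text
{'time': 1.9, 'joint_positions': array([-1.39804386e+00,  2.75927021e-01,  1.50493130e+00, -1.45686985e-05,
        1.36067735e+00, -1.20995051e-01]), 'joint_velocities': array([ 1.68609677e-03, -4.70789299e-04,  1.03087847e-03,  4.00801982e-04,
       -6.33998717e-04, -5.29923310e-05]), 'effort': array([ 7.10017866e-04, -4.04456699e+01, -2.37494034e+01,  7.02223694e-02,
        2.50011357e-02, -1.29146230e-05]), 'tcp_pos': array([ 0.16648335, -0.55040077,  0.20546509]), 'tool_rot': array([ 9.89233202e-01,  1.46347776e-01, -6.38453084e-06,  2.86672336e-05]), 'wrist_force': array([-0.00824289,  0.3091507 ,  0.17397934]), 'moment': array([ 0.06019455,  0.010224  , -0.04087713]), 'gripper_force': 0.0, 'finger_gap': 1.0017014471162657}
[[ 0.957  0.29  -0.   ]
 [ 0.29  -0.957 -0.   ]
 [-0.     0.    -1.   ]]
(array([ 0.4791, -0.2661,  0.0054]), array([ 0.   ,  0.   , -1.003]))
(array([ 0.4791, -0.2661,  0.0054]), array([ 0.   ,  0.   , -1.003]))
```

Units first: shifts go in shares of 0.5 m and turns go in shares of pi rad. So 0.479 m / 0.5 = 0.958, 0.44 m / 0.5 = 0.88, -1.003 rad / 3.1416 = -0.3193.

Emit:
apply_moves(rows=[0.094,0.08,-0.044,0,0,0,-0.0267,0.094,0.16,-0.088,0,0,0,-0.0535,0.094,0.24,-0.132,0,0,0,-0.0802,0.094,0.32,-0.178,0,0,0,-0.107,0.094,0.4,-0.222,0,0,0,-0.1337,0.094,0.48,-0.266,0,0,0,-0.1604,0.094,0.56,-0.31,0,0,0,-0.1872,0.094,0.64,-0.356,0,0,0,-0.2139,0.07,0.72,-0.4,0,0,0,-0.2406,0.07,0.8,-0.444,0,0,0,-0.2674,0.06,0.88,-0.488,0,0,0,-0.2941,0.06,0.958,-0.532,0,0,0,-0.3193])

```text
time: 2.9
tcp_pos: [0.5159, -0.1898, 0.2057]
tool_rot: [0.796, 0.606, 0.0, 0.0]
wrist_force: [0.7, -0.1, 0.2]
finger_gap: 0.756
gripper_force: 0.0
```

```bash
python3 - <<'E'
from h import *
f=grab_frame("wrist"); cv2.imwrite("pics/w1.png",f["image"][:,:,::-1]); P=cloud(f); s=bot.get_obs()
x,y,z=P[...,0],P[...,1],P[...,2]
print(s["time"],s["tcp_pos"],s["joint_positions"].round(2),f["extrinsics"].round(3),f["fx"])
def rect(n,m):
    q=P[m][:,:2]
    if len(q)<20: return print(n,len(q))
    r=cv2.minAreaRect((q*1000).astype(np.float32)); print(n,len(q),np.round(r[0],1),np.round(r[1],1),round(r[2],1),"z",np.round(np.median(P[m][:,2]),4))
st=(x>.46)&(x<.62)&(y>-.28)&(y<-.1)
rect("stand",st&(z>.06)&(z<.072)); rect("wedge",st&(z>.117)&(z<.125)&(y>-.19)); rect("punch",st&(z>.117)&(z<.125)&(y<-.19))
print("rel",rel([.548,-.157,.077],-15.7))
E
```

```text
2.95 [ 0.5214642  -0.1837129   0.20559078] [-0.47  0.24  1.56  0.01  1.34 -0.21] [[ 0.964 -0.257 -0.073  0.538]
 [-0.267 -0.926 -0.266 -0.111]
 [ 0.001  0.276 -0.961  0.384]
 [ 0.     0.     0.     1.   ]] 389.2428041722194
stand 9256 [ 537.6 -190.1] [130.5  75.4] 73.7 z 0.0674
wedge 1484 [ 546.8 -156.9] [29.1 23.9] 74.7 z 0.1194
punch 1204 [ 528.5 -221.9] [29.8 23.5] 74.8 z 0.1193
rel (array([0.0318, 0.0181, 0.1289]), array([ 0.0048, -0.0072,  0.0111]))
```

View pics/w1.png

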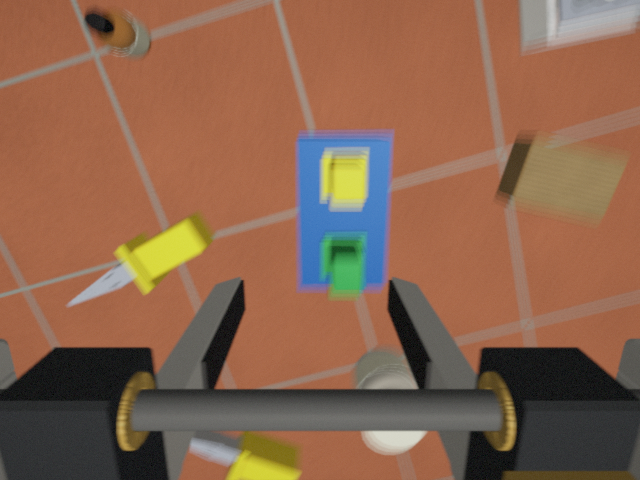

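Scaled: 0.128 m / 0.5 = 0.256, 0.06 m / 0.5 = 0.12.

Emit:
apply_moves(rows=[0.06,0,0,0,0,0,0,0.06,0,0,0,0,0,0,0.06,0,0,0.04,0,0,0,0.06,0,0,0.08,0,0,0,0.06,0,0,0.12,0,0,0,0.06,0,0,0.16,0,0,0,0.06,0,0,0.2,0,0,0,0.06,0,0,0.23,0,0,0,0.06,0,0,0.25,0,0,0,0.06,0,0,0.256,0,0,0,0.06,0,0,0.256,0,0,0,0.06,0,0,0.256,0,0,0])

```text
time: 3.95
tcp_pos: [0.5149, -0.1924, 0.0782]
tool_rot: [0.797, 0.603, 0.0, 0.001]
wrist_force: [0.4, -0.7, 1.1]
finger_gap: 0.639
gripper_force: 0.0
```

```bash
python3 - <<'E'
from h import *
f=grab_frame("wrist"); P=cloud(f); s=bot.get_obs()
x,y,z=P[...,0],P[...,1],P[...,2]
print(s["time"],s["tcp_pos"],s["wrist_force"])
def rect(n,m):
    q=P[m][:,:2]
    if len(q)<20: return print(n,len(q))
    r=cv2.minAreaRect((q*1000).astype(np.float32)); print(n,len(q),np.round(r[0],1),np.round(r[1],1),round(r[2],1),"z",np.round(np.median(P[m][:,2]),4))
st=(x>.53)&(x<.565)&(y>-.18)&(y<-.135)
rect("wedge",st&(z>.117)&(z<.125))
print("rel",rel([.5475,-.157,.077],-15.6))
E
```

```text
4.0 [ 0.51521701 -0.192361    0.07848942] [-0.06505041  0.33102661 -0.7360139 ]
wedge 4964 [ 546.9 -156.9] [29.9 24.1] 74.4 z 0.1193
rel (array([0.0428, 0.0215, 0.0015]), array([ 0.002 ,  0.0006, -0.0024]))
```

The previous move was cut short of its target, so I dropped between the tools without touching either. I'll rise, shift over and descend again.

Scaled: -0.075 m / 0.5 = -0.15, -0.07 m / 0.5 = -0.14.

Emit:
apply_moves(rows=[0.06,0,0,-0.06,0,0,0,0.06,0,0,-0.12,0,0,0,0.06,0,0,-0.15,0,0,0,0.06,0.02,0.01,-0.15,0,0,0,0.06,0.06,0.03,-0.15,0,0,0,0.06,0.0856,0.043,-0.15,0,0,0,0.06,0.0856,0.043,-0.15,0,0,0,0.06,0.0856,0.043,-0.14,0,0,0,0.06,0.0856,0.043,-0.1,0,0,0,0.06,0.0856,0.043,-0.05,0,0,0,0.06,0.0856,0.043,-0.01,0,0,0,0.06,0.0856,0.043,-0.002,0,0,0])

```text
time: 5.0
tcp_pos: [0.5433, -0.1554, 0.0742]
tool_rot: [0.797, 0.604, -0.002, -0.004]
wrist_force: [0.2, 0.3, 0.3]
finger_gap: 0.638
gripper_force: 0.0
```

```bash
python3 - <<'E'
from h import *
f=grab_frame("top"); P=cloud(f); s=bot.get_obs()
print(s["time"],s["tcp_pos"],s["wrist_force"]); print(rel([.547,-.157,.077],-15.6))
f=grab_frame("wrist"); P=cloud(f); x,y,z=P[...,0],P[...,1],P[...,2]
for n,m in (("wedge",(abs(x-.547)<.018)&(abs(y+.157)<.022)&(z>.117)&(z<.125)),("punch",(abs(x-.529)<.02)&(abs(y+.222)<.025)&(z>.117)&(z<.125))):
    q=P[m][:,:2]; print(n,len(q),q.mean(0).round(4) if len(q) else 0)
E
```

```text
5.05 [ 0.5440311  -0.15559053  0.07514226] [-0.91613525  0.88363567 -0.52856844]
(array([-0.0006,  0.0032, -0.0019]), array([-0.0072, -0.0003, -0.0019]))
wedge 4103 [ 0.5472 -0.1558]
punch 1480 [ 0.5307 -0.2134]
```

Scaled: 0.003 m / 0.5 = 0.006, -0.001 m / 0.5 = -0.002.

Emit:
apply_moves(rows=[0.06,0,0.006,-0.002,0,0,0,0.06,0,0.006,-0.002,0,0,0,0.02,0,0.006,-0.002,0,0,0,0.015,0,0.006,-0.002,0,0,0,0.015,0,0.006,-0.002,0,0,0,0.015,0,0.006,-0.002,0,0,0,0.015,0,0.006,-0.002,0,0,0,0.015,0,0.006,-0.002,0,0,0])

```text
time: 5.77
tcp_pos: [0.5492, -0.1567, 0.0795]
tool_rot: [0.797, 0.604, -0.0, -0.0]
wrist_force: [-0.3, 0.3, 3.4]
finger_gap: 0.254
gripper_force: 29.9
```

```bash
python3 - <<'E'
from h import *
s=bot.get_obs()
print(s["time"],s["tcp_pos"],s["wrist_force"],s["finger_gap"]*94,s["gripper_force"],rel([.547,-.157,.077],-15.6))
E
```

```text
5.7667 [ 0.54918404 -0.15673448  0.07952176] [-0.28309812  0.29440964  3.39578831] 23.850682885669986 29.94815021753311 (array([-0.0008, -0.002 ,  0.0025]), array([-0.0012,  0.0001, -0.0016]))
```

Scaled: 0.2 m / 0.5 = 0.4, -0.09 m / 0.5 = -0.18, -0.03 rad / 3.1416 = -0.0095.

Emit:
apply_moves(rows=[0.015,0,0,-0.01,0,0,0,0.015,0,0,-0.04,0,0,0,0.015,0,0,-0.09,0,0,0,0.015,0,0,-0.14,0,0,0,0.015,0,0,-0.18,0,0,0,0.015,0.04,-0.014,-0.19,0,0,-0.0095,0.015,0.1,-0.036,-0.19,0,0,-0.0255,0.015,0.17,-0.062,-0.19,0,0,-0.0446,0.015,0.24,-0.088,-0.19,0,0,-0.0637,0.015,0.3,-0.11,-0.19,0,0,-0.0828,0.015,0.36,-0.132,-0.19,0,0,-0.1019,0.015,0.4,-0.148,-0.19,0,0,-0.121])

```text
time: 6.77
tcp_pos: [0.5321, 0.0585, 0.1746]
tool_rot: [0.667, 0.745, 0.0, -0.0]
wrist_force: [0.1, 0.3, -0.9]
finger_gap: 0.253
gripper_force: 30.0
```

```bash
python3 - <<'E'
from h import *
s=bot.get_obs()
print(s["time"],s["tcp_pos"],s["finger_gap"]*94,rel([.520,.215,.175],17.1))
E
```

```text
6.7667 [0.53207565 0.05847446 0.17457956] 23.824813319360118 (array([ 0.1569,  0.0052, -0.0002]), array([ 0.0003, -0.0013, -0.1882]))
```

Scaled: 0.157 m / 0.5 = 0.314, 0.15 m / 0.5 = 0.3, -0.188 rad / 3.1416 = -0.0598.

Emit:
apply_moves(rows=[0.015,0.06,0.002,0,0,0,-0.0127,0.015,0.13,0.004,0,0,0,-0.0255,0.015,0.2,0.006,0,0,0,-0.0382,0.015,0.26,0.008,0,0,0,-0.0509,0.015,0.3,0.01,0,0,0,-0.0598,0.015,0.314,0.01,0,0,0,-0.0598,0.015,0.314,0.01,0,0,0,-0.0598,0.015,0.314,0.01,0,0,0,-0.0598])

```text
time: 7.43
tcp_pos: [0.521, 0.2115, 0.1743]
tool_rot: [0.596, 0.803, -0.001, 0.0]
wrist_force: [-0.2, -0.8, -1.5]
finger_gap: 0.252
gripper_force: 30.0
```

```bash
python3 - <<'E'
from h import *
for c in ("wrist","scene","top"):
    f=grab_frame(c); P=cloud(f); np.savez(c+"1.npz",P=P,**f)
    if c=="wrist": cv2.imwrite("pics/w2.png",f["image"][:,:,::-1])
    x,y,z=P[...,0],P[...,1],P[...,2]
    a=np.deg2rad(17.1); ex=np.array([np.cos(a),np.sin(a)]); ey=np.array([-ex[1],ex[0]])
    X=(P[...,:2]-[.5131,.1985])@ex*1000; Y=(P[...,:2]-[.5131,.1985])@ey*1000
    near=(abs(X)<70)&(abs(Y)<75)
    w=near&(z>.080)&(z<.0865); g=near&(z>.072)&(z<.0785)
    print(c,"white n",w.sum(),"z",np.median(z[w]) if w.any() else 0,"cover z",np.median(z[g]) if g.any() else 0)
    for lo,hi in ((-58,-50),(-50,-42),(-42,-34),(34,42),(42,50),(50,58)):
        k=w&(Y>lo)&(Y<hi); j=g&(Y>lo)&(Y<hi)
        if k.sum()>5 and j.sum()>5: print(lo,hi,"white x",np.percentile(X[k],[1,99]).round(1),"cover x",np.percentile(X[j],[1,99]).round(1),k.sum())
    k=w; 
    if k.any(): print("white Y",np.percentile(Y[k],[.5,99.5]).round(1)); 
    if g.any(): print("cov Y",np.percentile(Y[g],[.5,99.5]).round(1))
s=bot.get_obs(); print(s["time"],s["tcp_pos"],s["wrist_force"],rel([.520,.215,.175],17.1))
E
```

```text
wrist white n 8528 z 0.08247837413250789 cover z 0.07446651411305438
34 42 white x [-49.8  -0.4] cover x [ 5.  44.1] 811
42 50 white x [-49.8  -0.9] cover x [ 4.5 44. ] 795
50 58 white x [-49.9  -0.8] cover x [-0.4 44.5] 824
white Y [-56.5  60.7]
cov Y [-19.4  61. ]
scene white n 931 z 0.08275369870759697 cover z 0.07508942854663014
-58 -50 white x [-10.3  35.5] cover x [-0.8 45.2] 23
-50 -42 white x [-11.8  -0.4] cover x [-0.4 45. ] 23
-42 -34 white x [-10.7  30.6] cover x [-0.7 43.4] 27
34 42 white x [-49.5  -0.1] cover x [-25.5  44.5] 89
42 50 white x [-50.5   0.2] cover x [-1.2 45.3] 95
50 58 white x [-49.4   0.6] cover x [-1.4 45.4] 92
white Y [-58.   59.4]
cov Y [-60.1  59.6]
top white n 953 z 0.08391984430906252 cover z 0.07560716688620794
-58 -50 white x [-49.1   4.1] cover x [-49.1  45.8] 83
-50 -42 white x [-48.8  21.8] cover x [-49.   45.6] 86
-42 -34 white x [-48.9   9.6] cover x [-50.3  45.7] 81
white Y [-59.4  58. ]
cov Y [-59.7  46.5]
7.5833 [0.52127147 0.21074888 0.17439651] [ 0.82772789  0.30545787 -0.96056891] (array([ 0.0044,  0.    , -0.0006]), array([-0.0003,  0.0008, -0.0064]))
```

View pics/w2.png

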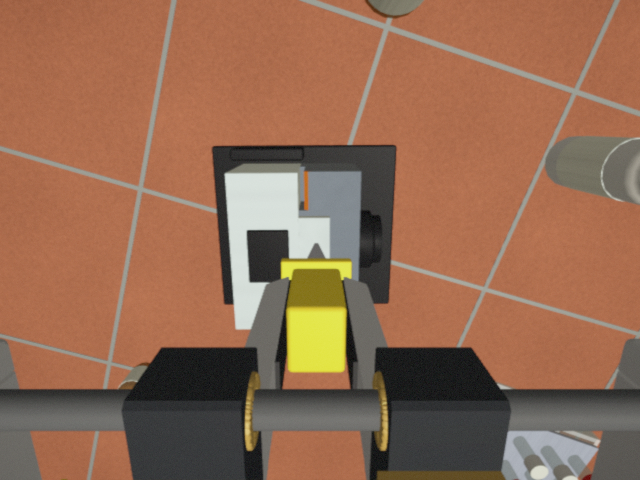

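```bash
cat >> h.py <<'E'
TH=np.deg2rad(17.1); EX=np.array([np.cos(TH),np.sin(TH)]); EY=np.array([-EX[1],EX[0]]); F0=np.array([.5131,.1985])
def hold(p): d=np.array(p)[:2]-F0; return np.array([d@EX,d@EY])*1000
def tgt(X,Y,z): return [*(F0+(X*EX+Y*EY)/1000),z]
def rep():
    s=bot.get_obs(); w=s["wrist_force"]
    print("t",round(s["time"],2),"X,Y",hold(s["tcp_pos"]).round(2),"z",(s["tcp_pos"][2]*1000).round(2),"F hold",np.round([w[:2]@EX,w[:2]@EY,w[2]],1),"gap",round(s["finger_gap"]*94,2)); return s
E
python3 - <<'E'
from h import *
d=np.load("wrist1.npz"); P=d["P"]; z=P[...,2]; s=rep()
t=s["tcp_pos"]; m=(z>.205)&(z<.222)&(abs(P[...,0]-t[0])<.03)&(abs(P[...,1]-t[1])<.03)
q=P[m]; print(len(q),np.median(q[:,2]))
h=np.array([hold(p) for p in q]); print("handle",np.percentile(h,[2,98],axis=0).round(1),"mean",h.mean(0).round(2),"tcp",hold(t).round(2))
b=P[(abs(z-t[2]+.072)<.012)&(abs(P[...,0]-t[0])<.02)&(abs(P[...,1]-t[1])<.02)]
h=np.array([hold(p) for p in b]); print("blade",len(b), np.percentile(h,[2,98],axis=0).round(1),b[:,2].min())
print(rel(tgt(9,45,.1495),17.1))
E
```

```text
t 7.58 X,Y [11.41  9.3 ] z 174.4 F hold [ 0.9  0.  -1. ] gap 24.21
5683 0.21401865740923046
handle [[-9.  -4.4]
 [34.4 23.6]] mean [12.66 13.13] tcp [11.41  9.3 ]
blade 34 [[10.3 16.1]
 [14.4 16.6]] 0.10225075550487345
(array([ 0.0357, -0.0026,  0.0249]), array([-0.0003,  0.0008, -0.0064]))
```

Scaled: 0.0357 m / 0.5 = 0.0714, -0.0026 m / 0.5 = -0.0052, -0.006 rad / 3.1416 = -0.0019.

Emit:
apply_moves(rows=[0.015,0.03,-0.0052,0,0,0,-0.0019,0.015,0.06,-0.0052,0,0,0,-0.0019,0.015,0.0714,-0.0052,0,0,0,-0.0019,0.015,0.0714,-0.0052,0.01,0,0,-0.0019,0.015,0.0714,-0.0052,0.024,0,0,-0.0019,0.015,0.0714,-0.0052,0.036,0,0,-0.0019,0.015,0.0714,-0.0052,0.044,0,0,-0.0019,0.015,0.0714,-0.0052,0.048,0,0,-0.0019,0.015,0.0714,-0.0052,0.048,0,0,-0.0019,0.015,0.0714,-0.0052,0.048,0,0,-0.0019])

```text
time: 8.42
tcp_pos: [0.5083, 0.2454, 0.1502]
tool_rot: [0.594, 0.805, -0.0, -0.0]
wrist_force: [-0.3, -0.1, -0.9]
finger_gap: 0.252
gripper_force: 30.0
```

```bash
python3 - <<'E'
from h import *
rep(); print(rel(tgt(9,45,.1495),17.1))
E
```

```text
t 8.42 X,Y [ 9.23 46.22] z 150.22 F hold [-0.3 -0.1 -0.9] gap 23.73
(array([-0.0012, -0.0002,  0.0007]), array([-0.0003,  0.0002,  0.0012]))
```

Scaled: -0.0065 m / 0.5 = -0.013, -0.006 m / 0.5 = -0.012.

Emit:
apply_moves(rows=[0.015,0,-0.002,0.002,0,0,0,0.015,0,-0.005,0.002,0,0,0,0.015,0,-0.008,0.002,0,0,0,0.015,0,-0.01,0.002,0,0,0,0.015,0,-0.012,0.002,0,0,0,0.015,0,-0.013,0.002,0,0,0])

```text
time: 8.92
tcp_pos: [0.5019, 0.2437, 0.1496]
tool_rot: [0.593, 0.805, 0.0, 0.0]
wrist_force: [0.8, -0.2, -2.1]
finger_gap: 0.253
gripper_force: 30.0
```

Scaled: -0.0009 m / 0.5 = -0.0018, -0.0006 m / 0.5 = -0.0012.

Emit:
apply_moves(rows=[0.015,0,-0.0006,0,0,0,0,0.015,0,-0.0012,0,0,0,0,0.015,0,-0.0018,0,0,0,0])

```text
time: 9.17
tcp_pos: [0.5012, 0.2435, 0.1494]
tool_rot: [0.594, 0.805, -0.0, 0.0]
wrist_force: [1.0, 0.6, -2.5]
finger_gap: 0.255
gripper_force: 30.0
```

```bash
python3 - <<'E'
from h import *
rep()
E
```

```text
t 9.17 X,Y [ 1.83 46.48] z 149.43 F hold [ 1.1  0.3 -2.5] gap 24.0
```

Scaled: -0.0009 m / 0.5 = -0.0018, -0.0006 m / 0.5 = -0.0012.

Emit:
apply_moves(rows=[0.015,0,-0.0006,0,0,0,0,0.015,0,-0.0012,0,0,0,0,0.015,0,-0.0018,0,0,0,0,0.015,0,-0.0018,0,0,0,0])

```text
time: 9.5
tcp_pos: [0.5003, 0.2432, 0.1494]
tool_rot: [0.594, 0.805, -0.0, 0.0]
wrist_force: [0.1, -0.3, -1.1]
finger_gap: 0.254
gripper_force: 30.0
```

```bash
python3 - <<'E'
from h import *
rep()
E
```

```text
t 9.5 X,Y [ 0.87 46.49] z 149.43 F hold [-0.  -0.3 -1.1] gap 23.9
```

Scaled: -0.0009 m / 0.5 = -0.0018, -0.0006 m / 0.5 = -0.0012.

Emit:
apply_moves(rows=[0.015,0,-0.0006,0,0,0,0,0.015,0,-0.0012,0,0,0,0,0.015,0,-0.0018,0,0,0,0,0.015,0,-0.0018,0,0,0,0])

```text
time: 9.83
tcp_pos: [0.4996, 0.243, 0.1495]
tool_rot: [0.594, 0.805, 0.0, 0.0]
wrist_force: [0.4, -0.3, -0.3]
finger_gap: 0.255
gripper_force: 30.0
```

```bash
python3 - <<'E'
from h import *
rep()
E
```

```text
t 9.83 X,Y [ 0.22 46.48] z 149.48 F hold [ 0.3 -0.4 -0.3] gap 23.98
```

Scaled: -0.0009 m / 0.5 = -0.0018, -0.0006 m / 0.5 = -0.0012.

Emit:
apply_moves(rows=[0.015,0,-0.0006,0,0,0,0,0.015,0,-0.0012,0,0,0,0,0.015,0,-0.0018,0,0,0,0,0.015,0,-0.0018,0,0,0,0])

```text
time: 10.17
tcp_pos: [0.4994, 0.2429, 0.1496]
tool_rot: [0.594, 0.805, 0.001, 0.001]
wrist_force: [2.1, 0.8, -2.2]
finger_gap: 0.251
gripper_force: 30.0
```

```bash
python3 - <<'E'
from h import *
s=rep(); print(s["moment"])
E
```

```text
t 10.17 X,Y [-1.000e-02  4.648e+01] z 149.62 F hold [ 2.2  0.2 -2.2] gap 23.63
[ 0.13016933 -0.65821022  0.05977911]
```

Contact: the blade stalls on the fence at X≈0.1, so the fence face is at X≈-1.7. I'll centre the blade over the slot and go in.

Scaled: 0.006 m / 0.5 = 0.012, 0.002 m / 0.5 = 0.004.

Emit:
apply_moves(rows=[0.015,0,0.002,0,0,0,0,0.015,0,0.004,0,0,0,0,0.015,0,0.004,0,0,0,0,0.015,0,0.004,0.002,0,0,0,0.015,0,0.004,0.004,0,0,0,0.015,0,0.004,0.006,0,0,0,0.015,0,0.004,0.008,0,0,0,0.015,0,0.004,0.01,0,0,0,0.015,0,0.004,0.012,0,0,0,0.015,0,0.004,0.012,0,0,0])

```text
time: 11.0
tcp_pos: [0.5006, 0.2433, 0.1432]
tool_rot: [0.593, 0.805, -0.0, 0.0]
wrist_force: [0.8, 0.2, -1.0]
finger_gap: 0.251
gripper_force: 30.0
```

```bash
python3 - <<'E'
from h import *
s=rep(); print(s["moment"])
E
```

```text
t 11.0 X,Y [ 1.18 46.49] z 143.25 F hold [ 0.8 -0.1 -1. ] gap 23.56
[-0.01221117 -0.21820136  0.02054754]
```

Scaled: 0.004 m / 0.5 = 0.008, 0.0006 m / 0.5 = 0.0012.

Emit:
apply_moves(rows=[0.015,0,0.0002,0.0008,0,0,0,0.015,0,0.0002,0.0016,0,0,0,0.015,0,0.0004,0.0024,0,0,0,0.015,0,0.0004,0.0032,0,0,0,0.015,0,0.0006,0.004,0,0,0,0.015,0,0.0006,0.0048,0,0,0,0.015,0,0.0008,0.0056,0,0,0,0.015,0,0.0008,0.0064,0,0,0,0.015,0,0.001,0.0072,0,0,0,0.015,0,0.0012,0.008,0,0,0])

```text
time: 11.83
tcp_pos: [0.5009, 0.2434, 0.14]
tool_rot: [0.594, 0.805, -0.0, -0.0]
wrist_force: [-2.6, -0.4, 5.4]
finger_gap: 0.253
gripper_force: 30.0
```

```bash
python3 - <<'E'
from h import *
s=rep(); print(s["moment"])
E
```

```text
t 11.83 X,Y [ 1.52 46.52] z 139.95 F hold [-2.6  0.4  5.4] gap 23.79
[-0.1629985   0.39011195 -0.01564974]
```

Scaled: 0.004 m / 0.5 = 0.008, 0.0005 m / 0.5 = 0.001.

Emit:
apply_moves(rows=[0.015,0,0,0.0008,0,0,0,0.015,0,0.0002,0.0016,0,0,0,0.015,0,0.0002,0.0024,0,0,0,0.015,0,0.0004,0.0032,0,0,0,0.015,0,0.0004,0.004,0,0,0,0.015,0,0.0006,0.0048,0,0,0,0.015,0,0.0006,0.0056,0,0,0,0.015,0,0.0008,0.0064,0,0,0,0.015,0,0.0008,0.0072,0,0,0,0.015,0,0.001,0.008,0,0,0])

```text
time: 12.67
tcp_pos: [0.5012, 0.2436, 0.1371]
tool_rot: [0.593, 0.805, 0.0, 0.0]
wrist_force: [-3.4, -0.9, 10.9]
finger_gap: 0.248
gripper_force: 30.0
```

```bash
python3 - <<'E'
from h import *
s=rep(); print(s["moment"])
E
```

```text
t 12.67 X,Y [ 1.85 46.62] z 137.08 F hold [-3.5  0.2 10.9] gap 23.28
[-3.08760868e-01  8.71690399e-01 -2.79470884e-04]
```

```bash
cat >> h.py <<'E'
def cov(n="wrist",save=None):
    f=grab_frame(n); P=cloud(f); z=P[...,2]; t=bot.get_obs()["tcp_pos"]
    if save: cv2.imwrite("pics/"+save,f["image"][:,:,::-1])
    X=(P[...,:2]-F0)@EX*1000; Y=(P[...,:2]-F0)@EY*1000
    h=(abs(z-t[2]-.0405)<.006)&(abs(P[...,0]-t[0])<.02)&(abs(P[...,1]-t[1])<.02)
    if h.sum()>50: print("handletop-tcp",((np.median(z[h])-t[2])*1000).round(2), h.sum())
    b=[]
    for lo in range(-58,58,4):
        g=(z>.070)&(z<.080)&(Y>lo)&(Y<lo+4)&(X>25)&(X<65)
        w=(z>.079)&(z<.087)&(Y>lo)&(Y<lo+4)&(X>-60)&(X<20)
        if g.sum()>15: b.append((lo+2,round(float(np.percentile(X[g],98)),1),round(float(np.percentile(X[w],2)),1) if w.sum()>15 else None))
    print(n,"Y,cover far X,white near X:",b)
E
python3 - <<'E'
from h import *
for c in("wrist","scene","top"): cov(c, "w3.png" if c=="wrist" else None)
rep()
E
```

```text
handletop-tcp 39.87 4871
wrist Y,cover far X,white near X: [(-52, 27.5, None), (12, 44.2, -49.8), (16, 44.6, -50.0), (20, 44.5, -50.0), (24, 44.4, -49.9), (28, 44.2, -50.2), (32, 44.6, -49.7), (36, 44.3, -49.5), (40, 44.2, -49.9), (44, 44.7, -49.6), (48, 44.5, -49.3), (52, 44.2, -49.4), (56, 44.4, -49.2)]
scene Y,cover far X,white near X: [(-56, 46.1, -48.2), (-52, 44.6, -47.9), (-48, 44.1, -48.6), (-44, 45.2, -48.1), (-40, 44.8, -49.2), (-36, 45.0, -49.5), (-32, 45.1, -49.3), (-28, 44.3, -47.2), (-24, 43.6, -48.5), (-20, 44.9, -6.5), (-16, 45.3, -1.7), (-12, 44.1, 1.5), (-8, 45.0, 3.0), (-4, 45.2, 2.2), (0, 45.0, 2.3), (4, 45.6, 1.1), (8, 45.7, 2.0), (12, 45.9, 4.0), (16, 45.3, 0.6), (20, 44.4, 2.5), (24, 44.2, 1.5), (28, 45.2, None), (32, 43.3, None), (36, 44.8, None), (40, 45.0, None), (44, 44.6, None), (48, 45.0, None), (52, 45.1, None), (56, 46.0, None)]
top Y,cover far X,white near X: [(-56, 45.0, -47.8), (-52, 45.0, -47.9), (-48, 46.0, -48.7), (-44, 44.8, -47.3), (-40, 44.8, -48.9), (-36, 44.5, -47.8), (-32, 45.4, -48.3), (-28, 45.0, -49.0), (-24, 45.2, -47.6), (-20, 44.8, -47.4), (-16, 43.9, -47.7), (-12, 46.0, -48.8), (-8, 45.8, -47.8), (-4, 46.2, -48.4), (0, 43.4, -48.3), (4, 45.6, -48.6), (8, 44.5, -48.7), (12, 46.1, -47.9), (16, 45.7, -48.7), (20, 45.4, -47.7), (24, 45.4, -48.2), (28, 46.2, -48.0), (32, 45.1, -48.5), (36, 45.2, -48.8)]
t 12.82 X,Y [ 1.9  46.59] z 136.99 F hold [-3.8  0.6 11.3] gap 23.87
```

View pics/w3.png

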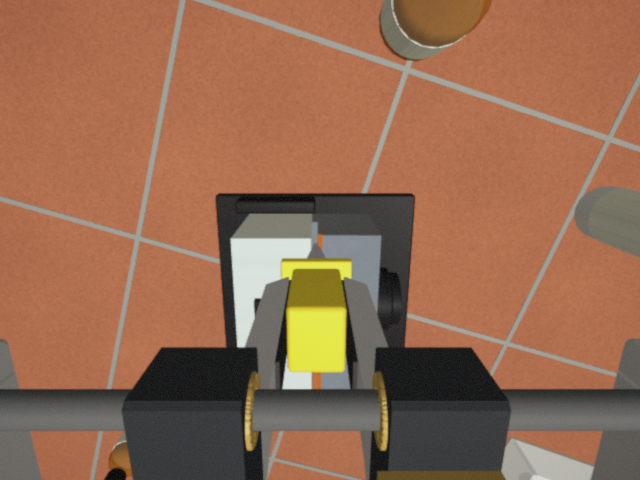

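The blade is in the left notch at about (317,250), the grip hasn't slipped and the cover has barely moved yet. I'll continue with a bit of +x bias to lower the squeeze on the fence.

Scaled: 0.0015 m / 0.5 = 0.003, 0.0012 m / 0.5 = 0.0024.

Emit:
apply_moves(rows=[0.015,0,0.0006,0.0006,0,0,0,0.015,0,0.0012,0.0012,0,0,0,0.015,0,0.0018,0.0018,0,0,0,0.015,0,0.0024,0.0024,0,0,0,0.015,0,0.003,0.003,0,0,0])

```text
time: 13.23
tcp_pos: [0.5016, 0.2438, 0.1351]
tool_rot: [0.594, 0.805, -0.001, -0.001]
wrist_force: [-4.8, -0.8, 10.9]
finger_gap: 0.252
gripper_force: 30.0
```

```bash
python3 - <<'E'
from h import *
s=rep(); print(s["moment"]); cov(); 
E
```

```text
t 13.23 X,Y [ 2.28 46.64] z 135.15 F hold [-4.8  0.6 10.9] gap 23.67
[-0.42234054  1.22009998 -0.01654013]
handletop-tcp 39.86 4881
wrist Y,cover far X,white near X: [(12, 44.8, -49.9), (16, 44.8, -50.1), (20, 44.5, -50.1), (24, 45.1, -49.6), (28, 44.8, -50.2), (32, 44.6, -49.9), (36, 45.1, -49.7), (40, 44.8, -49.9), (44, 44.7, -49.3), (48, 44.8, -49.7), (52, 44.9, -49.3), (56, 44.9, -49.1)]
```

Scaled: 0.0026 m / 0.5 = 0.0052, 0.0024 m / 0.5 = 0.0048.

Emit:
apply_moves(rows=[0.015,0,0.0002,0.0008,0,0,0,0.015,0,0.0004,0.0016,0,0,0,0.015,0,0.0006,0.0024,0,0,0,0.015,0,0.0008,0.0032,0,0,0,0.015,0,0.001,0.004,0,0,0,0.015,0,0.0012,0.0048,0,0,0,0.015,0,0.0012,0.0052,0,0,0])

```text
time: 13.87
tcp_pos: [0.502, 0.2439, 0.1324]
tool_rot: [0.594, 0.805, -0.001, -0.001]
wrist_force: [-4.4, -1.1, 10.1]
finger_gap: 0.256
gripper_force: 30.0
```

```bash
python3 - <<'E'
from h import *
s=rep(); cov()
f=grab_frame("scene"); a=f["image"][255:375,340:480]; cv2.imwrite("pics/s2.png",cv2.resize(a,(700,600),interpolation=cv2.INTER_CUBIC)[:,:,::-1])
E
```

```text
t 13.87 X,Y [ 2.71 46.71] z 132.4 F hold [-4.5  0.2 10.1] gap 24.03
handletop-tcp 39.84 4887
wrist Y,cover far X,white near X: [(12, 45.4, -50.2), (16, 45.4, -50.0), (20, 45.2, -49.8), (24, 45.5, -50.1), (28, 45.4, -49.9), (32, 45.8, -49.7), (36, 45.7, -49.8), (40, 45.4, -49.2), (44, 45.6, -50.0), (48, 45.6, -49.4), (52, 45.7, -49.3), (56, 45.9, -49.2)]
```

View pics/s2.png

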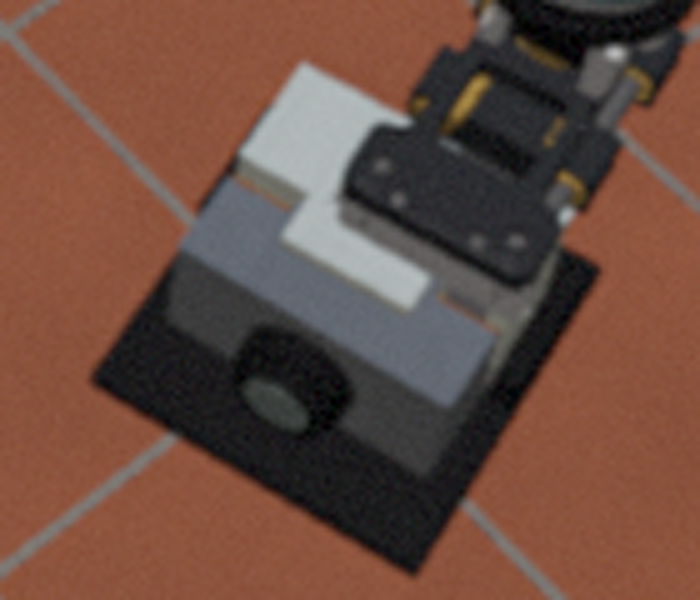

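Left notch slightly open near (495,315), with roughly 1.5–2.7 mm of gap. I'll withdraw and go over to the right end.

Scaled: -0.0915 m / 0.5 = -0.183, -0.004 m / 0.5 = -0.008.

Emit:
apply_moves(rows=[0.015,0,-0.002,-0.008,0,0,0,0.015,0,-0.002,-0.024,0,0,0,0.015,0,-0.002,-0.044,0,0,0,0.015,0,0.002,-0.068,0,0,0,0.015,-0.008,0.002,-0.068,0,0,0,0.015,-0.06,0.004,-0.068,0,0,0,0.015,-0.12,0.004,-0.068,0,0,0,0.015,-0.17,0.004,-0.068,0,0,0,0.015,-0.183,0.004,-0.068,0,0,0,0.015,-0.183,0.004,-0.068,0,0,0,0.015,-0.183,0.004,-0.068,0,0,0])

```text
time: 14.88
tcp_pos: [0.5325, 0.1576, 0.1652]
tool_rot: [0.594, 0.804, 0.0, -0.0]
wrist_force: [0.1, 0.7, -1.7]
finger_gap: 0.251
gripper_force: 30.0
```

```bash
python3 - <<'E'
from h import *
s=rep()
f=grab_frame("wrist"); P=cloud(f); z=P[...,2]; np.savez("wrist2.npz",P=P,**f)
X=(P[...,:2]-F0)@EX*1000; Y=(P[...,:2]-F0)@EY*1000
for lo in range(-58,60,4):
    k=(Y>lo)&(Y<lo+4); w=k&(z>.079)&(z<.087)&(abs(X)<60); g=k&(z>.070)&(z<.0785)&(abs(X)<60)
    if w.sum()>15 and g.sum()>15: print(lo+2,"white",np.percentile(X[w],[1,99]).round(1),"cover",np.percentile(X[g],[1,3,99]).round(1))
cov("wrist")
print(rel(tgt(4,-45,.1495),17.1))
E
```

```text
t 14.88 X,Y [  6.5 -44.8] z 165.24 F hold [ 0.3  0.7 -1.7] gap 23.59
-56 white [-49.6 -17.9] cover [14.9 15.7 43.9]
-52 white [-50.1  -0.9] cover [13.1 13.8 44.4]
-48 white [-49.8  -0.5] cover [ 4.7 11.3 44.3]
-44 white [-49.5  -0.5] cover [ 4.4  5.1 44.2]
-40 white [-49.8  -0.4] cover [ 4.4  5.1 44.7]
-36 white [-49.7  -0.4] cover [ 4.4  5.1 44.6]
-32 white [-49.6  -0.3] cover [ 1.8  4.4 44.4]
-28 white [-49.6  20.5] cover [ 1.   2.4 44.9]
-24 white [-49.3  21.2] cover [22.9 23.6 44.8]
-20 white [-49.5  21.4] cover [22.8 22.9 44.7]
-16 white [-49.4  21.3] cover [22.8 23.3 45.2]
-12 white [-49.6  21.3] cover [22.7 23.  45.2]
-8 white [-49.5  21.2] cover [22.6 23.4 45. ]
-4 white [-49.5  21.6] cover [23.3 23.8 45.3]
0 white [-49.2  21.5] cover [23.2 23.8 45.5]
4 white [-49.6  21.5] cover [23.2 23.8 45.3]
8 white [-49.7  21.4] cover [23.1 23.7 45.6]
12 white [-49.1  21.9] cover [23.1 23.6 45.5]
16 white [-49.5  21.3] cover [23.  23.  45.4]
20 white [-49.5  21.3] cover [23.  23.6 46. ]
24 white [-49.6  21.2] cover [22.8 23.3 45.8]
28 white [-49.6  21.1] cover [ 2.   4.  45.6]
32 white [
[... 350 characters left out ...]
7 46.2]
handletop-tcp 39.77 4859
wrist Y,cover far X,white near X: [(-56, 43.8, -49.5), (-52, 44.5, -49.4), (-48, 44.2, -49.4), (-44, 44.1, -48.9), (-40, 44.7, -49.4), (-36, 44.5, -49.3), (-32, 44.3, -49.0), (-28, 44.8, -49.3), (-24, 44.7, -48.7), (-20, 44.6, -48.8), (-16, 45.0, -49.0), (-12, 45.0, -48.8), (-8, 44.8, -48.7), (-4, 45.1, -49.2), (0, 45.3, -48.6), (4, 45.1, -48.9), (8, 45.5, -49.2), (12, 45.5, -48.6), (16, 45.4, -49.0), (20, 45.8, -49.0), (24, 45.6, -48.6), (28, 45.6, -49.1), (32, 45.9, -49.1), (36, 45.7, -49.1), (40, 45.8, -49.4), (44, 46.2, -49.0), (48, 45.9, -49.5), (52, 46.5, -49.2), (56, 46.4, -49.2)]
(array([-0.001 , -0.0024,  0.0158]), array([-0.0001, -0.0007,  0.0021]))
```

Clear view of the result: left end is off about 1.8 mm, right end still shut, fence straight. Now the right notch.

Scaled: 0.0217 m / 0.5 = 0.0434, -0.0053 m / 0.5 = -0.0106, 0.001 rad / 3.1416 = 0.0003.

Emit:
apply_moves(rows=[0.015,-0.001,-0.005,0,0,0,0.0003,0.015,-0.001,-0.0106,0,0,0,0.0003,0.015,-0.001,-0.0106,0,0,0,0.0003,0.015,-0.001,-0.0106,0.01,0,0,0.0003,0.015,-0.001,-0.0106,0.02,0,0,0.0003,0.015,-0.001,-0.0106,0.028,0,0,0.0003,0.015,-0.001,-0.0106,0.032,0,0,0.0003,0.015,-0.001,-0.0106,0.035,0,0,0.0003,0.015,-0.001,-0.0106,0.038,0,0,0.0003,0.015,-0.001,-0.0106,0.04,0,0,0.0003,0.015,-0.001,-0.0106,0.042,0,0,0.0003,0.015,-0.001,-0.0106,0.0434,0,0,0.0003])

```text
time: 15.98
tcp_pos: [0.5277, 0.1553, 0.1436]
tool_rot: [0.594, 0.805, 0.0, 0.0]
wrist_force: [0.1, 0.1, -1.5]
finger_gap: 0.254
gripper_force: 30.0
```

```bash
python3 - <<'E'
from h import *
s=rep()
E
```

```text
t 15.98 X,Y [  1.27 -45.57] z 143.64 F hold [ 0.1  0.1 -1.5] gap 23.86
```

Scaled: 0.005 m / 0.5 = 0.01, 0.0015 m / 0.5 = 0.003.

Emit:
apply_moves(rows=[0.015,0,0.0002,0.001,0,0,0,0.015,0,0.0004,0.002,0,0,0,0.015,0,0.0006,0.003,0,0,0,0.015,0,0.0008,0.0038,0,0,0,0.015,0,0.001,0.0046,0,0,0,0.015,0,0.0012,0.0054,0,0,0,0.015,0,0.0014,0.0062,0,0,0,0.015,0,0.0016,0.007,0,0,0,0.015,0,0.0018,0.0078,0,0,0,0.015,0,0.002,0.0086,0,0,0,0.015,0,0.0022,0.0094,0,0,0,0.015,0,0.0024,0.01,0,0,0])

```text
time: 16.98
tcp_pos: [0.5282, 0.1555, 0.1394]
tool_rot: [0.594, 0.805, -0.0, -0.0]
wrist_force: [-4.4, -0.2, 8.7]
finger_gap: 0.254
gripper_force: 30.0
```

```bash
python3 - <<'E'
from h import *
s=rep()
E
```

```text
t 16.98 X,Y [  1.8  -45.54] z 139.39 F hold [-4.3  1.1  8.7] gap 23.9
```

Scaled: 0.0048 m / 0.5 = 0.0096, 0.0044 m / 0.5 = 0.0088.

Emit:
apply_moves(rows=[0.015,0,0.0002,0.0008,0,0,0,0.015,0,0.0004,0.0016,0,0,0,0.015,0,0.0006,0.0024,0,0,0,0.015,0,0.0008,0.0032,0,0,0,0.015,0,0.001,0.004,0,0,0,0.015,0,0.0012,0.0048,0,0,0,0.015,0,0.0014,0.0056,0,0,0,0.015,0,0.0016,0.0064,0,0,0,0.015,0,0.0018,0.0072,0,0,0,0.015,0,0.002,0.008,0,0,0,0.015,0,0.0022,0.0088,0,0,0,0.015,0,0.0024,0.0096,0,0,0])

```text
time: 17.98
tcp_pos: [0.5289, 0.1557, 0.1349]
tool_rot: [0.594, 0.805, -0.001, -0.0]
wrist_force: [-3.1, -1.6, 10.0]
finger_gap: 0.251
gripper_force: 30.0
```

```bash
python3 - <<'E'
from h import *
s=rep()
E
```

```text
t 17.98 X,Y [  2.47 -45.59] z 134.89 F hold [-3.4 -0.7 10. ] gap 23.6
```

Scaled: 0.006 m / 0.5 = 0.012, 0.001 m / 0.5 = 0.002.

Emit:
apply_moves(rows=[0.015,0,0.0002,0.001,0,0,0,0.015,0,0.0004,0.002,0,0,0,0.015,0,0.0006,0.003,0,0,0,0.015,0,0.0006,0.004,0,0,0,0.015,0,0.0008,0.005,0,0,0,0.015,0,0.001,0.006,0,0,0,0.015,0,0.0012,0.007,0,0,0,0.015,0,0.0012,0.008,0,0,0,0.015,0,0.0014,0.009,0,0,0,0.015,0,0.0016,0.01,0,0,0,0.015,0,0.0018,0.011,0,0,0,0.015,0,0.002,0.012,0,0,0])

```text
time: 18.98
tcp_pos: [0.5297, 0.1558, 0.1289]
tool_rot: [0.594, 0.805, -0.001, -0.0]
wrist_force: [-5.5, -2.4, 9.7]
finger_gap: 0.253
gripper_force: 30.0
```

```bash
python3 - <<'E'
from h import *
s=rep(); cov()
E
```

```text
t 18.98 X,Y [  3.29 -45.71] z 128.9 F hold [-6.  -0.7  9.7] gap 23.82
handletop-tcp 39.9 4884
wrist Y,cover far X,white near X: [(-56, 46.9, -49.7), (-52, 46.8, -49.4), (-48, 46.8, -49.6), (-44, 46.9, -49.2), (-40, 46.8, -49.0), (-36, 46.5, -49.2), (-32, 46.5, -49.0), (-28, 46.8, -49.1), (-24, 46.6, -48.6), (-20, 46.4, -49.0), (-16, 46.3, -48.7), (-12, 46.7, -49.0), (-8, 46.3, -48.8), (-4, 46.3, -48.9), (0, 46.2, -48.7), (4, 46.3, -48.9), (8, 46.2, -48.8), (12, 45.9, -48.9), (16, 46.3, -49.0), (20, 46.2, -48.9), (24, 46.0, -48.8), (28, 45.9, -49.0), (32, 46.2, -49.3), (36, 46.0, -49.3), (40, 45.7, -49.0), (44, 46.0, -49.1), (48, 45.9, -49.1), (52, 45.8, -49.2), (56, 45.8, -49.3)]
```

Scaled: 0.006 m / 0.5 = 0.012, 0.0055 m / 0.5 = 0.011.

Emit:
apply_moves(rows=[0.015,0,0.0002,0.001,0,0,0,0.015,0,0.0002,0.002,0,0,0,0.015,0,0.0004,0.003,0,0,0,0.015,0,0.0004,0.004,0,0,0,0.015,0,0.0006,0.005,0,0,0,0.015,0,0.0008,0.006,0,0,0,0.015,0,0.0008,0.007,0,0,0,0.015,0,0.001,0.008,0,0,0,0.015,0,0.0012,0.009,0,0,0,0.015,0,0.0012,0.01,0,0,0,0.015,0,0.0014,0.011,0,0,0,0.015,0,0.0014,0.012,0,0,0])

```text
time: 20.03
tcp_pos: [0.5305, 0.1559, 0.1229]
tool_rot: [0.594, 0.805, -0.001, -0.0]
wrist_force: [-4.4, -1.4, 9.9]
finger_gap: 0.254
gripper_force: 30.0
```

```bash
python3 - <<'E'
from h import *
s=rep()
E
```

```text
t 20.03 X,Y [  4.11 -45.82] z 122.87 F hold [-4.6 -0.1  9.9] gap 23.91
```

Emit:
apply_moves(rows=[0.015,0,-0.002,-0.008,0,0,0,0.015,0,-0.0024,-0.028,0,0,0,0.015,0,-0.003,-0.052,0,0,0,0.015,0,-0.004,-0.076,0,0,0,0.015,0,-0.004,-0.088,0,0,0,0.015,0.04,-0.006,-0.088,0,0,0,0.015,0.1,-0.007,-0.088,0,0,0,0.015,0.16,-0.007,-0.088,0,0,0,0.015,0.183,-0.007,-0.088,0,0,0,0.015,0.183,-0.007,-0.088,0,0,0,0.015,0.183,-0.007,-0.088,0,0,0])

```text
time: 20.95
tcp_pos: [0.5015, 0.2429, 0.1658]
tool_rot: [0.593, 0.805, -0.0, 0.001]
wrist_force: [0.0, -0.6, -1.3]
finger_gap: 0.252
gripper_force: 30.0
```

```bash
python3 - <<'E'
from h import *
s=rep(); cov(); print(rel(tgt(1.8,45,.14),17.1))
E
```

```text
t 20.95 X,Y [ 1.93 45.84] z 165.81 F hold [-0.1 -0.6 -1.3] gap 23.73
handletop-tcp 39.86 4875
wrist Y,cover far X,white near X: [(4, 47.4, -50.2), (8, 47.2, -49.8), (12, 47.0, -49.8), (16, 46.9, -50.2), (20, 46.5, -49.9), (24, 46.4, -49.5), (28, 46.3, -50.1), (32, 46.5, -49.7), (36, 46.6, -49.7), (40, 46.5, -49.5), (44, 46.2, -49.4), (48, 46.1, -49.2), (52, 45.9, -49.2), (56, 45.8, -49.5)]
(array([-0.0001, -0.0001,  0.0258]), array([0.0001, 0.0014, 0.0011]))
```

Scaled: 0.032 m / 0.5 = 0.064, 0.0001 m / 0.5 = 0.0002.

Emit:
apply_moves(rows=[0.015,0,0,0.008,0,0,0,0.015,0,0,0.018,0,0,0,0.015,0,0,0.028,0,0,0,0.015,0,0,0.036,0,0,0,0.015,0,0.0002,0.042,0,0,0,0.015,0,0.0004,0.048,0,0,0,0.015,0,0.0008,0.052,0,0,0,0.015,0,0.001,0.056,0,0,0,0.015,0,0.0014,0.059,0,0,0,0.015,0,0.0016,0.061,0,0,0,0.015,0,0.0018,0.063,0,0,0,0.015,0,0.002,0.064,0,0,0])

```text
time: 22.0
tcp_pos: [0.5019, 0.2432, 0.1341]
tool_rot: [0.594, 0.805, -0.0, -0.0]
wrist_force: [-1.2, -0.8, 1.5]
finger_gap: 0.257
gripper_force: 30.0
```

```bash
python3 - <<'E'
from h import *
s=rep()
E
```

```text
t 22.0 X,Y [ 2.43 46.03] z 134.12 F hold [-1.4 -0.5  1.5] gap 24.2
```

Scaled: 0.006 m / 0.5 = 0.012, 0.001 m / 0.5 = 0.002.

Emit:
apply_moves(rows=[0.015,0,0.0002,0.001,0,0,0,0.015,0,0.0004,0.002,0,0,0,0.015,0,0.0008,0.003,0,0,0,0.015,0,0.001,0.004,0,0,0,0.015,0,0.0012,0.005,0,0,0,0.015,0,0.0014,0.006,0,0,0,0.015,0,0.0016,0.007,0,0,0,0.015,0,0.0018,0.008,0,0,0,0.015,0,0.002,0.009,0,0,0,0.015,0,0.0022,0.01,0,0,0,0.015,0,0.0024,0.011,0,0,0,0.015,0,0.0026,0.012,0,0,0])

```text
time: 23.0
tcp_pos: [0.5025, 0.2434, 0.1291]
tool_rot: [0.594, 0.805, -0.0, -0.0]
wrist_force: [-5.0, -1.2, 9.9]
finger_gap: 0.251
gripper_force: 30.0
```

Scaled: 0.006 m / 0.5 = 0.012, 0.0055 m / 0.5 = 0.011.

Emit:
apply_moves(rows=[0.015,0,0.0002,0.001,0,0,0,0.015,0,0.0004,0.002,0,0,0,0.015,0,0.0006,0.003,0,0,0,0.015,0,0.0008,0.004,0,0,0,0.015,0,0.001,0.005,0,0,0,0.015,0,0.0012,0.006,0,0,0,0.015,0,0.0012,0.007,0,0,0,0.015,0,0.0014,0.008,0,0,0,0.015,0,0.0014,0.009,0,0,0,0.015,0,0.0016,0.01,0,0,0,0.015,0,0.0018,0.011,0,0,0,0.015,0,0.0018,0.012,0,0,0])

```text
time: 24.0
tcp_pos: [0.5033, 0.2437, 0.1232]
tool_rot: [0.594, 0.805, -0.0, -0.0]
wrist_force: [-4.7, -0.8, 10.5]
finger_gap: 0.251
gripper_force: 30.0
```

```bash
python3 - <<'E'
from h import *
s=rep(); cov()
E
```

```text
t 24.0 X,Y [ 3.92 46.13] z 123.2 F hold [-4.8  0.6 10.5] gap 23.61
handletop-tcp 39.91 4886
wrist Y,cover far X,white near X: [(-44, 27.9, None), (-40, 27.1, -16.8), (-36, 26.9, -16.4), (4, 48.2, -50.2), (8, 48.8, -49.9), (12, 48.6, -50.1), (16, 48.4, -49.9), (20, 48.6, -49.8), (24, 48.6, -49.9), (28, 48.5, -49.7), (32, 48.2, -50.0), (36, 48.6, -49.8), (40, 48.3, -49.7), (44, 48.0, -49.6), (48, 48.1, -49.5), (52, 48.4, -49.4), (56, 48.1, -49.2)]
```

Scaled: 0.006 m / 0.5 = 0.012, 0.0055 m / 0.5 = 0.011.

Emit:
apply_moves(rows=[0.015,0,0.0002,0.001,0,0,0,0.015,0,0.0004,0.002,0,0,0,0.015,0,0.0006,0.003,0,0,0,0.015,0,0.0006,0.004,0,0,0,0.015,0,0.0008,0.005,0,0,0,0.015,0,0.001,0.006,0,0,0,0.015,0,0.001,0.007,0,0,0,0.015,0,0.0012,0.008,0,0,0,0.015,0,0.0014,0.009,0,0,0,0.015,0,0.0014,0.01,0,0,0,0.015,0,0.0016,0.011,0,0,0,0.015,0,0.0018,0.012,0,0,0])

```text
time: 25.05
tcp_pos: [0.504, 0.2441, 0.1172]
tool_rot: [0.594, 0.805, -0.0, -0.001]
wrist_force: [-5.4, -1.6, 10.3]
finger_gap: 0.252
gripper_force: 30.0
```

Scaled: 0.002 m / 0.5 = 0.004, 0.001 m / 0.5 = 0.002.

Emit:
apply_moves(rows=[0.015,0,0.0002,0.001,0,0,0,0.015,0,0.0004,0.002,0,0,0,0.015,0,0.0006,0.003,0,0,0,0.015,0,0.0006,0.004,0,0,0])

```text
time: 25.38
tcp_pos: [0.5043, 0.2442, 0.1152]
tool_rot: [0.594, 0.804, -0.0, -0.001]
wrist_force: [-5.8, -1.1, 10.2]
finger_gap: 0.253
gripper_force: 30.0
```

```bash
python3 - <<'E'
from h import *
s=rep()
E
```

```text
t 25.38 X,Y [ 5.01 46.27] z 115.17 F hold [-5.9  0.7 10.2] gap 23.79
```

Scaled: -0.0915 m / 0.5 = -0.183, -0.004 m / 0.5 = -0.008.

Emit:
apply_moves(rows=[0.015,0,-0.002,-0.008,0,0,0,0.015,0,-0.002,-0.028,0,0,0,0.015,0,-0.003,-0.052,0,0,0,0.015,0,-0.004,-0.078,0,0,0,0.015,0,-0.004,-0.102,0,0,0,0.015,0,-0.006,-0.104,0,0,0,0.015,-0.06,-0.008,-0.104,0,0,0,0.015,-0.12,-0.008,-0.104,0,0,0,0.015,-0.17,-0.008,-0.104,0,0,0,0.015,-0.183,-0.008,-0.104,0,0,0,0.015,-0.183,-0.008,-0.104,0,0,0,0.015,-0.183,-0.008,-0.104,0,0,0])

```text
time: 26.38
tcp_pos: [0.5285, 0.156, 0.1656]
tool_rot: [0.594, 0.804, 0.0, -0.0]
wrist_force: [0.4, -0.3, -0.9]
finger_gap: 0.253
gripper_force: 30.0
```

```bash
python3 - <<'E'
from h import *
s=rep(); cov(); print(rel(tgt(2.8,-45,.14),17.1))
E
```

```text
t 26.38 X,Y [  2.22 -45.16] z 165.58 F hold [ 0.3 -0.4 -0.9] gap 23.79
handletop-tcp 39.76 4877
wrist Y,cover far X,white near X: [(-56, 48.4, -49.4), (-52, 48.3, -49.3), (-48, 48.7, -49.1), (-44, 48.6, -49.1), (-40, 49.0, -49.4), (-36, 48.9, -49.2), (-32, 48.8, -49.1), (-28, 49.2, -49.2), (-24, 49.1, -48.8), (-20, 49.1, -49.0), (-16, 49.3, -49.0), (-12, 49.3, -49.1), (-8, 49.7, -48.7), (-4, 49.6, -48.9), (0, 49.5, -48.7), (4, 50.0, -48.6), (8, 49.8, -49.1), (12, 50.2, -49.0), (16, 50.0, -48.6), (20, 50.3, -49.0), (24, 50.2, -48.7), (28, 50.2, -49.0), (32, 50.7, -49.5), (36, 50.4, -49.2), (40, 50.7, -49.4), (44, 50.6, -49.3), (48, 51.0, -49.0), (52, 50.9, -49.3), (56, 51.0, -49.3)]
(array([-0.0004,  0.0007,  0.0256]), array([-0.0002, -0.001 ,  0.0004]))
```

Scaled: 0.0385 m / 0.5 = 0.077, 0.001 m / 0.5 = 0.002.

Emit:
apply_moves(rows=[0.015,0,0,0.008,0,0,0,0.015,0,0,0.018,0,0,0,0.015,0,0,0.028,0,0,0,0.015,0,0,0.036,0,0,0,0.015,0,0.0002,0.044,0,0,0,0.015,0,0.0006,0.052,0,0,0,0.015,0,0.0012,0.058,0,0,0,0.015,0,0.0016,0.064,0,0,0,0.015,0,0.002,0.068,0,0,0,0.015,0,0.0024,0.072,0,0,0,0.015,0,0.0028,0.075,0,0,0,0.015,0,0.003,0.077,0,0,0])

```text
time: 27.43
tcp_pos: [0.53, 0.1561, 0.1272]
tool_rot: [0.594, 0.805, -0.0, 0.0]
wrist_force: [-0.6, -0.3, -2.5]
finger_gap: 0.25
gripper_force: 30.0
```

```bash
python3 - <<'E'
from h import *
s=rep()
E
```

```text
t 27.43 X,Y [  3.68 -45.54] z 127.22 F hold [-0.7 -0.1 -2.5] gap 23.48
```

Now 12 mm more in two halves to take the right end to about 6.5 mm.

Scaled: 0.006 m / 0.5 = 0.012, 0.0055 m / 0.5 = 0.011.

Emit:
apply_moves(rows=[0.015,0,0.0002,0.001,0,0,0,0.015,0,0.0004,0.002,0,0,0,0.015,0,0.0008,0.003,0,0,0,0.015,0,0.001,0.004,0,0,0,0.015,0,0.0012,0.005,0,0,0,0.015,0,0.0014,0.006,0,0,0,0.015,0,0.0016,0.007,0,0,0,0.015,0,0.0018,0.008,0,0,0,0.015,0,0.002,0.009,0,0,0,0.015,0,0.0022,0.01,0,0,0,0.015,0,0.0024,0.011,0,0,0,0.015,0,0.0026,0.012,0,0,0])

```text
time: 28.43
tcp_pos: [0.5305, 0.1562, 0.1224]
tool_rot: [0.594, 0.805, -0.001, -0.0]
wrist_force: [-4.3, -1.5, 9.2]
finger_gap: 0.258
gripper_force: 30.0
```

Emit:
apply_moves(rows=[0.015,0,0.0002,0.001,0,0,0,0.015,0,0.0004,0.002,0,0,0,0.015,0,0.0006,0.003,0,0,0,0.015,0,0.0008,0.004,0,0,0,0.015,0,0.001,0.005,0,0,0,0.015,0,0.0012,0.006,0,0,0,0.015,0,0.0012,0.007,0,0,0,0.015,0,0.0014,0.008,0,0,0,0.015,0,0.0014,0.009,0,0,0,0.015,0,0.0016,0.01,0,0,0,0.015,0,0.0018,0.011,0,0,0,0.015,0,0.0018,0.012,0,0,0])

```text
time: 29.43
tcp_pos: [0.5313, 0.1563, 0.1165]
tool_rot: [0.594, 0.805, -0.001, -0.0]
wrist_force: [-4.0, -1.6, 9.4]
finger_gap: 0.25
gripper_force: 30.0
```

```bash
python3 - <<'E'
from h import *
s=rep(); cov()
E
```

```text
t 29.43 X,Y [  4.97 -45.64] z 116.5 F hold [-4.3 -0.4  9.4] gap 23.54
handletop-tcp 39.87 4885
wrist Y,cover far X,white near X: [(-56, 50.4, -49.7), (-52, 50.1, -49.4), (-48, 50.2, -49.3), (-44, 50.3, -49.7), (-40, 50.2, -49.0), (-36, 50.4, -49.3), (-32, 50.3, -49.1), (-28, 50.4, -49.3), (-24, 50.3, -48.7), (-20, 50.1, -49.1), (-16, 50.5, -48.6), (-12, 50.4, -49.0), (-8, 50.4, -48.9), (-4, 50.4, -48.9), (0, 50.4, -48.8), (4, 50.5, -49.0), (8, 50.3, -49.0), (12, 50.5, -48.9), (16, 50.4, -49.1), (20, 50.5, -48.9), (24, 50.4, -49.0), (28, 50.5, -48.8), (32, 50.5, -49.3), (36, 50.5, -49.2), (40, 50.6, -49.2), (44, 50.5, -49.2), (48, 50.5, -49.2), (52, 50.6, -49.3), (56, 50.5, -49.3)]
```

Scaled: 0.0015 m / 0.5 = 0.003, 0.001 m / 0.5 = 0.002.

Emit:
apply_moves(rows=[0.015,0,0.0002,0.001,0,0,0,0.015,0,0.0004,0.002,0,0,0,0.015,0,0.0006,0.003,0,0,0,0.015,0,0.0006,0.003,0,0,0])

```text
time: 29.82
tcp_pos: [0.5315, 0.1564, 0.1149]
tool_rot: [0.594, 0.805, -0.001, -0.0]
wrist_force: [-5.0, -2.4, 8.8]
finger_gap: 0.249
gripper_force: 30.0
```

Scaled: -0.062 m / 0.5 = -0.124, -0.001 m / 0.5 = -0.002.

Emit:
apply_moves(rows=[0.015,0,-0.002,-0.008,0,0,0,0.015,0,-0.002,-0.028,0,0,0,0.015,0,-0.003,-0.052,0,0,0,0.015,0,-0.004,-0.078,0,0,0,0.015,0,-0.004,-0.106,0,0,0,0.015,0,-0.004,-0.124,0,0,0,0.015,0,-0.004,-0.124,0,0,0,0.015,0,-0.004,-0.124,0,0,0])

```text
time: 30.48
tcp_pos: [0.5311, 0.1564, 0.1763]
tool_rot: [0.594, 0.805, 0.001, 0.001]
wrist_force: [-0.4, -0.3, -1.5]
finger_gap: 0.252
gripper_force: 30.0
```

```bash
python3 - <<'E'
from h import *
s=rep(); cov(); print(rel([.549,-.1567,.175],-15.6))
E
```

```text
t 30.48 X,Y [  4.79 -45.52] z 176.3 F hold [-0.5 -0.1 -1.5] gap 23.66
handletop-tcp 40.52 4881
wrist Y,cover far X,white near X: [(-56, 50.8, -48.9), (-52, 51.0, -49.3), (-48, 50.8, -49.2), (-44, 50.8, -48.9), (-40, 51.2, -49.6), (-36, 51.1, -49.3), (-32, 50.8, -49.0), (-28, 50.7, -49.3), (-24, 51.0, -48.6), (-20, 51.0, -48.9), (-16, 51.0, -49.0), (-12, 50.8, -49.2), (-8, 50.7, -48.6), (-4, 51.1, -49.0), (0, 51.0, -48.9), (4, 50.7, -48.6), (8, 50.6, -48.9), (12, 51.1, -49.0), (16, 51.0, -48.8), (20, 50.8, -48.9), (24, 50.7, -48.7), (28, 50.9, -48.6), (32, 51.0, -49.4), (36, 50.9, -49.3), (40, 50.5, -49.2), (44, 51.2, -49.4), (48, 50.9, -49.1), (52, 50.7, -49.3), (56, 50.7, -49.4)]
(array([-0.3045, -0.0744,  0.0006]), array([-0.    ,  0.    ,  0.5713]))
```

Scaled: -0.3045 m / 0.5 = -0.609, -0.0744 m / 0.5 = -0.1488, 0.571 rad / 3.1416 = 0.1818.

Emit:
apply_moves(rows=[0.015,-0.04,-0.01,0,0,0,0.0127,0.015,-0.11,-0.027,0,0,0,0.0318,0.015,-0.18,-0.044,0,0,0,0.0541,0.015,-0.25,-0.061,0,0,0,0.0764,0.015,-0.32,-0.078,0,0,0,0.0987,0.015,-0.39,-0.096,0,0,0,0.121,0.015,-0.46,-0.112,0,0,0,0.1432,0.015,-0.53,-0.13,0,0,0,0.1623,0.015,-0.58,-0.142,0,0,0,0.1751,0.015,-0.609,-0.1488,0,0,0,0.1818,0.015,-0.609,-0.1488,0,0,0,0.1818,0.015,-0.609,-0.1488,0,0,0,0.1818])

```text
time: 31.53
tcp_pos: [0.5486, -0.1562, 0.175]
tool_rot: [0.797, 0.604, -0.0, -0.001]
wrist_force: [-0.3, 0.3, -2.5]
finger_gap: 0.256
gripper_force: 30.0
```

Emit:
apply_moves(rows=[0.015,0,0,0,0,0,0,0.015,0,0,0,0,0,0,0.015,0,0,0,0,0,0])

```text
time: 31.78
tcp_pos: [0.549, -0.1551, 0.176]
tool_rot: [0.796, 0.606, 0.0, -0.0]
wrist_force: [-0.3, -0.1, -1.6]
finger_gap: 0.258
gripper_force: 30.0
```

```bash
python3 - <<'E'
from h import *
f=grab_frame("wrist"); cv2.imwrite("pics/w4.png",f["image"][:,:,::-1]); P=cloud(f); x,y,z=P[...,0],P[...,1],P[...,2]
m=(x>.46)&(x<.62)&(y>-.28)&(y<-.1)&(z>.06)&(z<.072)
r=cv2.minAreaRect((P[m][:,:2]*1000).astype(np.float32)); print(r)
s=bot.get_obs(); print(s["time"],s["tcp_pos"]); print(rel([.549,-.1567,.08],-15.6))
E
```

```text
((546.0205078125, -159.10833740234375), (66.86901092529297, 75.173828125), 74.0281753540039)
31.8333 [ 0.54907908 -0.15524659  0.175991  ]
(array([-0.0014,  0.0003,  0.096 ]), array([ 0.0001, -0.0003,  0.0023]))
```

View pics/w4.png

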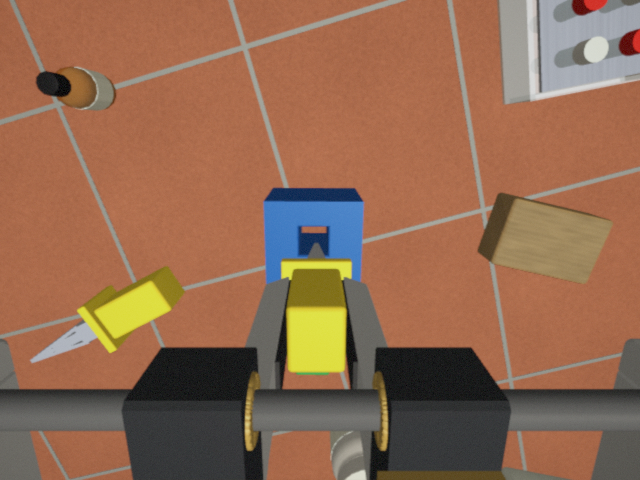

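The empty hole is at (314,240), straight under the wedge. I'll lower it.

Scaled: 0.095 m / 0.5 = 0.19, -0.0014 m / 0.5 = -0.0028, 0.002 rad / 3.1416 = 0.0006.

Emit:
apply_moves(rows=[0.015,-0.0028,0,0,0,0,0.0006,0.015,-0.0028,0,0.02,0,0,0.0006,0.015,-0.0028,0,0.044,0,0,0.0006,0.015,-0.0028,0,0.064,0,0,0.0006,0.015,-0.0028,0,0.084,0,0,0.0006,0.015,-0.0028,0,0.104,0,0,0.0006,0.015,-0.0028,0,0.124,0,0,0.0006,0.015,-0.0028,0,0.144,0,0,0.0006,0.015,-0.0028,0,0.164,0,0,0.0006,0.015,-0.0028,0,0.178,0,0,0.0006,0.015,-0.0028,0,0.186,0,0,0.0006,0.015,-0.0028,0,0.19,0,0,0.0006])

```text
time: 32.83
tcp_pos: [0.5484, -0.158, 0.08]
tool_rot: [0.797, 0.604, -0.0, -0.0]
wrist_force: [-0.6, -0.2, -2.2]
finger_gap: 0.255
gripper_force: 30.0
```

Scaled: 0.001 m / 0.5 = 0.002, 0.0005 m / 0.5 = 0.001.

Emit:
apply_moves(rows=[0.015,0,0,0.001,0,0,0,0.015,0,0,0.002,0,0,0,0.015,0,0,0.002,0,0,0])

```text
time: 33.08
tcp_pos: [0.5491, -0.1582, 0.0803]
tool_rot: [0.797, 0.604, 0.0, 0.0]
wrist_force: [0.7, -0.7, -0.9]
finger_gap: 0.252
gripper_force: 30.0
```

```bash
python3 - <<'E'
from h import *
s=bot.get_obs(); print(s["time"],s["tcp_pos"],s["wrist_force"],s["moment"])
E
```

```text
33.0833 [ 0.5490559  -0.15819868  0.08027937] [ 0.71466141 -0.73691383 -0.90277677] [-0.03493514 -0.06040468 -0.04188471]
```

Scaled: -0.13 m / 0.5 = -0.26, -0.06 m / 0.5 = -0.12.

Emit:
apply_moves(rows=[0.04,0,0,0,0,0,0,0.05,0,0,0,0,0,0,0.06,0,0,0,0,0,0,0.06,0,0,0,0,0,0,0.06,0,0,0,0,0,0,0.06,0,0,-0.02,0,0,0,0.06,0,0,-0.06,0,0,0,0.06,0,0,-0.12,0,0,0,0.06,0,0,-0.18,0,0,0,0.06,0,0,-0.24,0,0,0,0.06,0,0,-0.26,0,0,0,0.06,0,0,-0.26,0,0,0])

```text
time: 34.08
tcp_pos: [0.5505, -0.1588, 0.2135]
tool_rot: [0.797, 0.604, 0.002, 0.003]
wrist_force: [-0.9, -0.5, -0.1]
finger_gap: 0.637
gripper_force: 0.0
```

```bash
python3 - <<'E'
from h import *
grab_frame("wrist"); f=grab_frame("wrist"); P=cloud(f); x,y,z=P[...,0],P[...,1],P[...,2]
cv2.imwrite("pics/w5.png",f["image"][:,:,::-1])
def rect(n,m):
    if m.sum()<20: return print(n,m.sum())
    r=cv2.minAreaRect((P[m][:,:2]*1000).astype(np.float32)); print(n,np.round(r[0],1),np.round(r[1],1),round(r[2],1),np.median(z[m]).round(4))
st=(x>.46)&(x<.62)&(y>-.28)&(y<-.1)
rect("stand",st&(z>.06)&(z<.071)); rect("wedge",st&(z>.115)&(z<.127)&(y>-.19)); rect("punch",st&(z>.115)&(z<.127)&(y<-.19))
cov("scene"); s=bot.get_obs(); print(s["time"],s["tcp_pos"],s["wrist_force"],s["finger_gap"])
E
```

```text
stand [ 537.4 -189.6] [130.1  75.1] 74.2 0.0674
wedge [ 549.4 -158.7] [29.8 23.7] 74.6 0.1192
punch [ 528.4 -221.8] [29.9 23.6] 74.0 0.1191
scene Y,cover far X,white near X: [(-56, 52.4, -48.8), (-52, 52.1, -46.1), (-48, 51.6, -49.8), (-44, 51.9, -49.3), (-40, 50.7, -48.6), (-36, 50.9, -46.3), (-32, 52.5, -49.8), (-28, 50.9, -49.4), (-24, 50.1, -48.3), (-20, 52.3, -48.4), (-16, 51.4, -49.2), (-12, 52.0, -47.8), (-8, 51.3, -49.3), (-4, 51.7, -47.8), (0, 53.1, -47.4), (4, 51.4, -47.9), (8, 51.0, -49.2), (12, 52.2, -46.9), (16, 50.6, -49.0), (20, 51.7, -49.4), (24, 51.3, -48.8), (28, 50.2, -49.0), (32, 50.6, -48.9), (36, 51.1, -47.8), (40, 51.4, -48.8), (44, 51.3, -49.4), (48, 51.0, -49.0), (52, 51.4, -48.8), (56, 52.6, -48.7)]
34.2333 [ 0.54759652 -0.15757182  0.20827961] [-0.08793968 -0.41154473  0.04835263] 0.6351914107740578
```

View pics/w5.png

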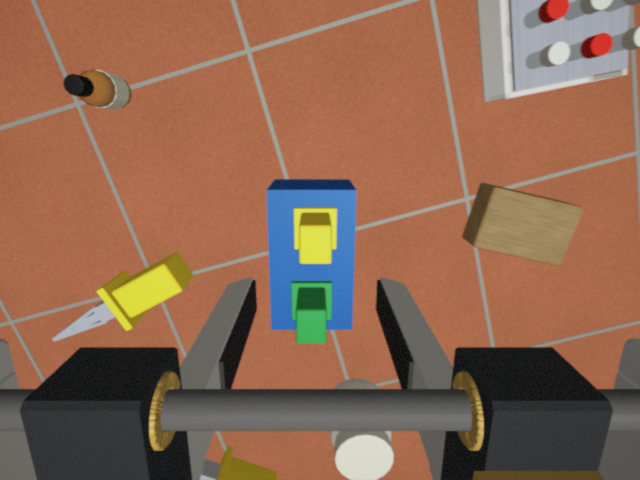

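The wedge is seated in the stand at (315,238), 3 mm off the hole's centre and at the right height. The punch at (312,312) hasn't moved and the cover reads about 6.5 mm off at both ends. Handing in.

```bash
python3 -c "
from rig import bot
print(bot.job_done())"
```

```text
the job is handed in; nothing more can be done
None
```

The cover is prised off about 6.5 mm at both ends by camera measurement, and the wedge is back in the stand's hole, blade down. The job was handed in at about 34 s; the hand-in gave no verdict.

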